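# Turn the upside-down spice jar label up and put it back in the rack

### The arm

A 7-joint arm with a two-finger parallel gripper is mounted at the origin on a cart in front of the work surface, level with it; the furniture and walls round the work are solid. World frame = base frame: x ahead of the robot, y to its left, z up, the work surface at z = 0. Lengths are in m, angles in rad, forces in N, time in s.
With the tool pointing down it reaches from about 0.4 to 0.85 m from the base axis. Payload 10.4 kg.
Tool frame: the origin (TCP) lies at the very end of the fingers, on their centre line; the grasp point (between the pads) lies 19 mm behind it (bot.tcp_to_grasp is the distance from the TCP to the grasp point, in m); z points along the fingers, y is the direction in which the jaws open and shut (so a half turn about z gives the same grasp; the last joint's range is limited). The gripper opens to 87 mm and grips with 3 to 60 N. Pads are 19 mm wide; open, the fingers measure 117 mm over their backs; the gripper's body (75 mm by 190 mm) begins 51 mm behind the grasp point.
Start: joints at [1.321, 0.332, -0.065, 1.46, 0.022, 1.35, -0.088], TCP at [0.141, -0.609, 0.223] pointing down, gripper open.
Joint ranges: [-2.6, 2.6], [-0.5, 2.12], [-1.47, 1.34], [0.16, 2.42], [-1.27, 4.41], [0.06, 2.06], [-2.6, 2.6]. Speed limits (rad/s): [2.22, 2.22, 2.79, 2.79, 3.14, 3.14, 3.14].

### API

Orientations are given as a rotation vector (axis times angle).
In Python, from bench import bot, cams, find_in, silhouettes, landmark_of gives the robot as it stands.
- The arm moves only by the shell command python3 -m jog 'ROWS' [FORCE]. ROWS is JSON, a list of rows, each a list of 5 numbers: the shift along the tool's x, y, z in cm, then the turn about the tool's z in degrees, then the finger opening in cm, from 0 to 8.7. A call has exactly 5 rows; each row is the pose to reach, as a shift and turn from the pose commanded when the call began, along the tool's axes at that moment; what a row does not reach only later rows make up. A row lasts 1/8 s, in which the tool goes at most 62.5 mm and 10.7 degrees, less where a joint would pass 70% of its speed; a pose out of reach is approached as far as the arm can. A call with a gripper value outside its range is refused whole. The fingers move at their own pace and stop on an object; FORCE is the grip in N (left out, the last holds). Time passes only in rows, so rows that repeat a pose let the fingers close, or fill a call up. It gives the time, the measured TCP pose, the force and the opening at its end, in the units of the state.
- bot.get_state(): the state, without advancing time (a new reading comes with each control period).
- cams.read_camera(name): name is "scene" or "top" or "wrist"; returns a dict with "img" (384x512x3 uint8, red, green, blue), "depth" (384x512 float32, m along the optical axis (not along the pixel's ray), 0 where there is no reading), "mtx" (3x3 intrinsics, pixels), "dist" ([k1, k2, p1, p2, k3] as OpenCV has them; the pictures are not rectified), "origin" and "attitude" of the camera in the world; the wrist camera has in their place "mount" (4x4, takes a point from camera to tool coordinates, whose origin is the TCP and whose axes are the flange's). Camera axes: x right, y down, z forward; pixel columns grow to the right and rows downward; lengths in m; the calibration is good to about 2 mm. A picture is of the moment at which its call begins: read the wrist's pose just before it.
- bot.hand_in(): hands the job in, once; it reports no verdict.
Trained networks look in the newest picture that a camera, given by its name, has taken for a name from the list of things; names that differ only in an ending like _2 or _b are one class to them, and where a whole thing is asked for, a point or a joint stands for the part that bears it (a point fixed in the world has none). Each returns a list of dicts, best first, with "conf" (0 to 1); they miss things now and then, are a little off and sometimes report something else, mostly with a low value. They report only what shows in the picture. A call takes as long as a camera call. They do not tell look-alikes from the thing itself.
- find_in(camera, query): "xyz" ([x, y, z] in m, in world coordinates, good to about 4 mm: the middle of the surface that is visible of it).
- silhouettes(camera, query): "region" (384x512 bool, what is visible of it).
- landmark_of(camera, query): "xyz" ([x, y, z] in m, in world coordinates, good to about 4 mm: a listed point, or the origin of a listed thing).
The state is a dict: "time_s": time; "qpos": joint angles; "qd": joint speeds; "joint_efforts": joint torques, N m; "tool_pos": TCP position; "tool_rot": TCP orientation; "contact_force": force on the tool from outside, world axes, zero at the start; "torque": the same for the moment, N m; "width": opening from 0.0 (shut) to 1.0 (fully open).
Only numpy, scipy, OpenCV 4.12 (cv2) and the standard library are available. Lean on these libraries where they do the work, as an engineer would, in place of code of your own. Each camera call takes 0.05 s, during which the arm holds its last target. There are 200 camera calls.

### The job

One spice jar, the one with the black and green label, lies in the rack with its label down and its cap at the wrong end. Lift it out, lay it on the chopping board and let go, gently roll it along the board until its label faces up (do not twist it round in the air), let it rest there, then take it again and lay it back in its own empty lane, label up and cap pointing the same way as the other two jars. Leave the other jars, the tin, the garlic and the mug where they are.

Things in the scene. Friction and masses are not known exactly. Their poses are not given: they have to be found in the camera images.
- jar: The spice jar to be turned, with a black and green label (the back of it, up at first, is white). Glass cylinder with a black cap, 41 mm in diameter, 105 mm long. Origin at the middle of its axis; x axis along the jar towards the cap, z axis out of the front of the label. Starts in a lane of the rack, cap towards the rack's -x end, label about 2.6 rad from straight up; 0.1 to 0.17 kg.
- jar_cap (a point): Centre of the cap's end face of that jar, on its axis, 52.5 mm from the origin.
- jar_label (a point): Front centre of that jar's label, on the glass, 20.4 mm from the axis.
- jar_a: A spice jar with a blue and white label, lying right (label up, cap towards the rack's +x end) in another lane of the rack. Glass cylinder with a black cap, 41 mm in diameter, 105 mm long. Origin at the middle of its axis; x axis along the jar towards the cap, z axis out of the front of the label. Leave it.
- jar_c: A second spice jar with a blue and white label, lying right (label up, cap towards the rack's +x end) in another lane of the rack. Glass cylinder with a black cap, 41 mm in diameter, 105 mm long. Origin at the middle of its axis; x axis along the jar towards the cap, z axis out of the front of the label. Leave it.
- rack: Fixed wooden rack, 154 (x) by 228 (y) mm, no floor; origin under its centre on the worktop. Lanes along x at y = -75, 0, +75 mm, each two 12 mm dowels, axes 26 mm apart and 17 mm up; a jar lying there has its axis 40 mm up and its middle at x = 0. End boards, 14 mm thick, 32 mm high, at x = -70 and +70 mm (126 mm clear between). Which jar is in which lane varies.
- board: Wooden chopping board fixed on the worktop, 230 mm (x) by 340 mm (y), 22 mm thick, flat; origin under its centre at worktop height. A jar lying on it has its axis 42 mm above the worktop. It may lie to the left or the right of the rack.
- tin: Food tin with a teal label standing on the board, 76 mm across, 58 mm high, origin at its underside centre. Leave it.
- garlic: Garlic bulb standing on the board, 50 mm across, 51 mm high, origin at its underside centre. Leave it.
- mug: Pink and white mug, 82 mm across, 118 mm with the handle, 100 mm high, standing on the worktop behind the rack; origin at its underside centre. Leave it.
Mind the look-alikes: they are no part of the job. Leave any orange look-alike of the jar alone.

How it is judged:
On the way, in this order (a step that is already met when the one before it is completed fails the run):
1. the jar lies on the chopping board, let go (z of jar in the frame of board between 0.036 and 0.048 m and x of jar in the frame of board between -0.115 and 0.115 m and y of jar in the frame of board between -0.17 and 0.17 m and contact force between the fingers and jar below 0.2 N), for 0.2 s.
2. the jar lies on the chopping board with its label up (within 0.35 rad), let go and at rest (all of step 1 and angle between jar's own z axis and vertical below 0.35 rad and linear speed of jar below 0.03 m/s), for 0.2 s.
At the end, for the whole second after the job is handed in: the jar lies at rest in the rack's empty lane, down on both dowels (axis 34 to 45 mm above the worktop, parallel to the lane within 0.1 rad, middle within 14 mm of the lane's middle), label up within 0.35 rad, cap towards the rack's +x end like the others, let go (angle between jar's own z axis and vertical below 0.35 rad and contact force between the fingers and jar below 0.2 N and linear speed of jar below 0.03 m/s and x of jar_cap in the frame of rack above 0.03 m and angle between the x axis of jar and the x axis of rack, either way round below 0.1 rad and x of jar in the frame of rack between -0.014 and 0.014 m and z of jar in the frame of rack between 0.034 and 0.045 m and y of jar in the frame of rack between -0.09 and 0.09 m); the robot touches nothing.
It fails at once if the jar is turned over in the air: lifted (axis more than 75 mm above the worktop) with its label sideways, 0.9 to 2.1 rad from straight up (height (world z) of jar above 0.075 m and angle between jar's own z axis and vertical between 0.9 and 2.1 rad).
It fails at once if another jar is moved by more than 15 mm (distance of any of jar_a, jar_c from where it was at the start of the episode above 0.015 m).
It fails at once if the tin, the garlic or the mug is moved by more than 25 mm (distance of any of tin, garlic, mug from where it was at the start of the episode above 0.025 m).
It also fails if it takes over 58 s, if anything falls off the work surface, if the arm or the gripper's body presses on something with over 40 N, if the wrist force passes 120 N, or if a joint passes its speed limit or range.

## Working session

There is one attempt and no reset: what is moved stays moved. The work goes in short steps, Python scripts to look and compute and a shell command to move; the robot and the scene stay as the last step left them, time stands still between calls to the robot, and variables do not carry over. Pictures are saved under pics/ and viewed, about 8 in all and at most 12, crops included, and the job is handed in when it is done.

```bash
ls; mkdir -p pics
cat > h.py <<'E'
import numpy as np, cv2
from scipy.spatial.transform import Rotation as R
from bench import bot, cams, find_in, silhouettes, landmark_of
def save(n,f): cv2.imwrite(f,cv2.cvtColor(n,cv2.COLOR_RGB2BGR))
E
python3 - <<'E'
from h import *
s=bot.get_state(); print(s)
for c in ("scene","top"):
    r=cams.read_camera(c); save(r["img"],f"pics/{c}0.png"); print(c,r["origin"],r["attitude"],r["mtx"][0,0])
    for q in ("jar","jar_a","rack","board","tin","garlic","mug","jar_cap","jar_label"):
        print(q,[(np.round(d["xyz"],3).tolist(),round(d["conf"],2)) for d in landmark_of(c,q)])
a=cv2.imread("pics/scene0.png");b=cv2.imread("pics/top0.png")
cv2.imwrite("pics/both0.png",cv2.resize(np.vstack([a,b]),(400,600)))
E
```

```text
pics
{'time_s': 0.0, 'qpos': array([ 1.32138658,  0.33287668, -0.06471493,  1.46092744,  0.02161594,
        1.34989988, -0.08849472]), 'qd': array([ 0.00032813,  0.00059442,  0.00012317, -0.00052452, -0.00037783,
        0.00155684,  0.00116735]), 'joint_efforts': array([-7.56738191e-04, -6.23245811e+01,  2.45333748e-02, -3.89902675e+01,
       -6.12583570e-02,  3.96425917e-02,  1.50664137e-04]), 'tool_pos': array([ 0.14045583, -0.60862119,  0.22175761]), 'tool_rot': array([-3.12001859e+00, -3.55418850e-01,  3.69394666e-04]), 'contact_force': array([-0.20715245,  0.39236955,  0.17006835]), 'torque': array([-0.01352757,  0.00053689, -0.02268934]), 'width': 1.001439612552588}
scene [-0.25806493  0.64782671  1.13918649] [-1.02467861  2.44764682 -1.01301734] 410.01353256990427
jar [([0.48, -0.126, 0.039], 0.89), ([0.46, -0.398, 0.022], 0.61), ([0.462, -0.277, 0.04], 0.57), ([0.471, -0.199, 0.037], 0.55), ([0.456, -0.547, 0.022], 0.46), ([0.552, 0.346, 0.02], 0.22)]
jar_a [([0.48, -0.126, 0.039], 0.89), ([0.46, -0.398, 0.022], 0.61), ([0.462, -0.277, 0.04], 0.57), ([0.471, -0.199, 0.037]
[... 715 characters left out ...]
0.04], 0.8), ([0.458, -0.275, 0.039], 0.76), ([0.451, -0.545, 0.021], 0.76), ([0.463, -0.395, 0.02], 0.73), ([0.469, -0.201, 0.04], 0.64)]
jar_a [([0.488, -0.128, 0.04], 0.8), ([0.458, -0.275, 0.039], 0.76), ([0.451, -0.545, 0.021], 0.76), ([0.463, -0.395, 0.02], 0.73), ([0.469, -0.201, 0.04], 0.64)]
rack []
board [([0.485, 0.238, 0.001], 0.65)]
tin [([0.514, 0.101, 0.024], 0.88)]
garlic [([0.557, 0.35, 0.023], 0.51), ([0.629, -0.257, 0.007], 0.18)]
mug [([0.624, -0.254, 0.002], 0.96)]
jar_cap [([0.411, -0.403, 0.02], 0.91), ([0.457, -0.494, 0.019], 0.9), ([0.429, -0.12, 0.039], 0.68)]
jar_label [([0.467, -0.392, 0.001], 0.82), ([0.465, -0.556, -0.001], 0.73), ([0.492, -0.115, 0.023], 0.72)]
```

View pics/scene0.png

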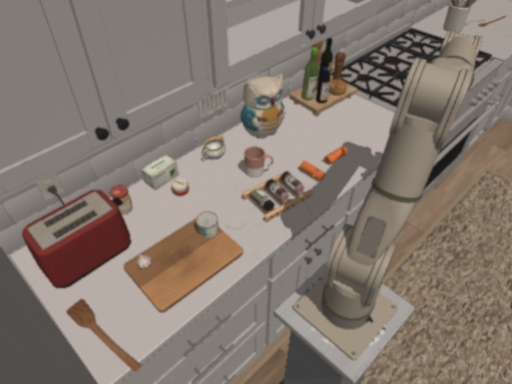

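View pics/top0.png

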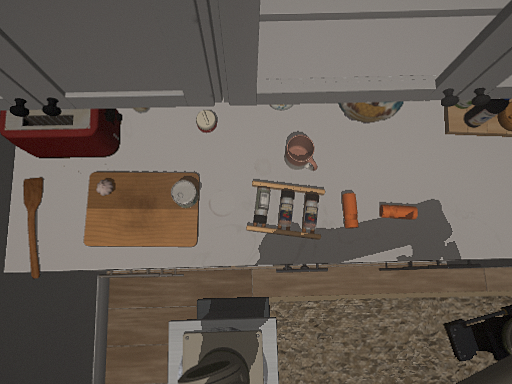

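The top view shows three jars in the rack: A at (262,205), B at (286,210) and C at (311,210). Two orange look-alikes lie outside it at (349,210) and (398,211). Jar A looks white on top, has its cap at the near end and matches the label-down description. I'll confirm that in an enlarged crop.

Run:
```python
from h import *
t=cv2.imread("pics/top0.png")[170:245,240:330]; s=cv2.imread("pics/scene0.png")[160:225,235:320]
f=lambda a:cv2.resize(a,(400,400*a.shape[0]//a.shape[1]),interpolation=cv2.INTER_CUBIC)
a,b=f(t),f(s); h=min(len(a),len(b)); cv2.imwrite("pics/crop1.png",np.hstack([a[:h],b[:h]]))
s=bot.get_state(); print(R.from_rotvec(s["tool_rot"]).as_matrix().round(3))
# jar axes from depth in top silhouettes
for c in("top","scene"):
  r=cams.read_camera(c)
  M=R.from_rotvec(r["attitude"]).as_matrix() if np.shape(r["attitude"])==(3,) else np.array(r["attitude"])
  for d in silhouettes(c,"jar"):
    v,u=np.nonzero(d["region"]); z=r["depth"][v,u]; k=z>0; u,v,z=u[k],v[k],z[k]
    p=cv2.undistortPoints(np.c_[u,v].astype(float)[:,None],r["mtx"],np.array(r["dist"]))[:,0]
    P=np.c_[p*z[:,None],z]@M.T+r["origin"]; m=P.mean(0); q=P[P[:,2]>.045 if m[2]>.04 else P[:,2]>.02]
    if len(q)<8: continue
    m=np.median(q,0);w=np.linalg.svd((q-q.mean(0))[:,:2],full_matrices=False)[2][0]
    print(c,m.round(3),len(q),"yaw",np.round(np.arctan(w[1]/w[0]),3),round(d["conf"],2))
```

```text
[[ 0.974  0.225  0.   ]
 [ 0.225 -0.974 -0.   ]
 [-0.     0.    -1.   ]]
top [ 0.45  -0.543  0.037] 472 yaw 1.479 0.97
top [ 0.459 -0.395  0.037] 415 yaw 0.043 0.95
top [ 0.456 -0.274  0.057] 421 yaw -0.162 0.83
top [ 0.478 -0.127  0.056] 419 yaw -0.168 0.65
top [ 0.467 -0.2    0.057] 414 yaw -0.176 0.56
scene [ 0.444 -0.533  0.034] 178 yaw 1.468 0.61
scene [ 0.477 -0.119  0.055] 220 yaw -0.132 0.6
scene [ 0.461 -0.192  0.056] 181 yaw -0.137 0.59
scene [ 0.453 -0.267  0.055] 190 yaw -0.146 0.56
scene [ 0.454 -0.388  0.034] 213 yaw 0.025 0.51
```

View pics/crop1.png

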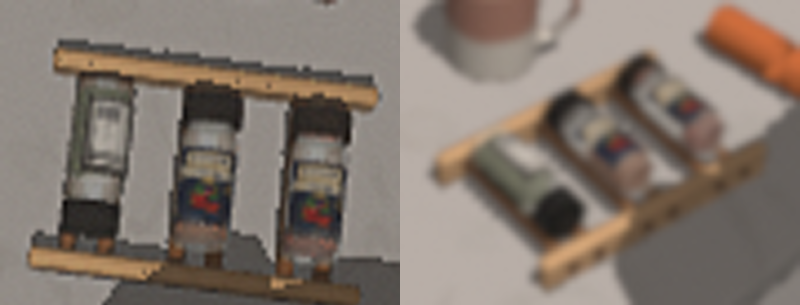

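The crop confirms it. The left jar, scene (262,197), shows the white back on a green surround and has its cap at the near end. B and C are blue and white with their caps at the far end. The white patch sits to the -y side, so the label points down and towards +y. That agrees with jar_label.

```bash
cat >> h.py <<'E'
def to(x,y,z,yaw):
    s=bot.get_state(); M=R.from_rotvec(s["tool_rot"]).as_matrix(); p=s["tool_pos"]
    d=(np.array([x,y,z])-p)@M*100; yw=np.arctan2(M[1,0],M[0,0])
    t=-np.degrees((yaw-yw+np.pi)%(2*np.pi)-np.pi)
    print("t",round(s["time_s"],2),"tcp",p.round(4),"yaw",round(yw,3),"tilt",np.round(M[:,2],3),"q",s["qpos"].round(2),"w",round(s["width"]*8.7,2),"F",s["contact_force"].round(1))
    print("shift cm",d.round(2),"turn",round(t,1))
E
python3 -m jog '[[43.8,-39.6,-4,22,6],[43.8,-39.6,-4,22,6],[43.8,-39.6,-4,22,6],[43.8,-39.6,-4,22,6],[43.8,-39.6,-4,22,6]]'
python3 -c "
from h import *
to(.478,-.125,.17,-.16)"
```

```text
time_s: 1.82
tool_pos: [0.3191, -0.3527, 0.244]
tool_rot: [3.131, -0.246, 0.001]
contact_force: [1.6, -0.2, 0.6]
width: 0.691
t 1.82 tcp [ 0.3191 -0.3527  0.244 ] yaw -0.157 tilt [ 0.    -0.001 -1.   ] q [ 0.99  0.   -0.25  1.8   0.    1.34 -0.99] w 6.01 F [ 1.6 -0.2  0.6]
shift cm [ 12.13 -24.98   7.39] turn 0.2
```

```bash
python3 -m jog '[[12.1,-25,7.4,0,6],[12.1,-25,7.4,0,6],[12.1,-25,7.4,0,6],[12.1,-25,7.4,0,6],[12.1,-25,7.4,0,6]]'
python3 -c "
from h import *
to(.478,-.125,.17,-.16)
s=bot.get_state(); r=cams.read_camera('wrist'); save(r['img'],'pics/w1.png')
T=np.eye(4);T[:3,:3]=R.from_rotvec(s['tool_rot']).as_matrix();T[:3,3]=s['tool_pos'];T=T@r['mount']
for d in silhouettes('wrist','jar'):
    v,u=np.nonzero(d['region']); z=r['depth'][v,u]; k=z>0; u,v,z=u[k],v[k],z[k]
    p=cv2.undistortPoints(np.c_[u,v].astype(float)[:,None],r['mtx'],np.array(r['dist']))[:,0]
    P=np.c_[p*z[:,None],z,]@T[:3,:3].T+T[:3,3]
    q=P[P[:,2]>.048]
    if len(q)<50: continue
    w=np.linalg.svd((q-q.mean(0))[:,:2],full_matrices=False)[2][0]
    a=(q[:,:2]-q[:,:2].mean(0))@w
    mid=q[:,:2].mean(0)+w*(a.max()+a.min())/2
    print(mid.round(4),len(q),'len',np.ptp(a).round(3),'zmax',q[:,2].max().round(3),'yaw',np.arctan(w[1]/w[0]).round(3),u.mean(),v.mean())
for q in('jar','jar_label','jar_cap','rack'): print(q,[(np.round(d['xyz'],4).tolist(),round(d['conf'],2)) for d in landmark_of('wrist',q)])
"
```

```text
time_s: 2.45
tool_pos: [0.4779, -0.1235, 0.1692]
tool_rot: [-3.132, 0.242, -0.0]
contact_force: [-0.3, -0.7, 0.1]
width: 0.689
t 2.45 tcp [ 0.4779 -0.1235  0.1692] yaw -0.154 tilt [ 0.  0. -1.] q [ 0.67  0.12 -0.54  1.85  0.07  1.19 -1.62] w 5.99 F [-0.3 -0.7  0.1]
shift cm [ 0.04  0.15 -0.08] turn 0.3
[ 0.4581 -0.2692] 4085 len 0.104 zmax 0.062 yaw -0.162 410.6217176702863 176.10700888450148
[ 0.4689 -0.1981] 4121 len 0.106 zmax 0.17 yaw -0.128 334.92915414340916 174.8978102189781
[ 0.4799 -0.1257] 4287 len 0.105 zmax 0.063 yaw -0.155 256.108850898074 176.77082882492968
jar [([0.4564, -0.2794, 0.0367], 0.93), ([0.4787, -0.1281, 0.0437], 0.84), ([0.4696, -0.1998, 0.0435], 0.66)]
jar_label [([0.4737, -0.3845, 0.0014], 0.79), ([0.49, -0.1177, 0.0259], 0.7)]
jar_cap [([0.4269, -0.1168, 0.0408], 0.9)]
rack [([0.4717, -0.2016, 0.0007], 0.7)]
```

View pics/w1.png

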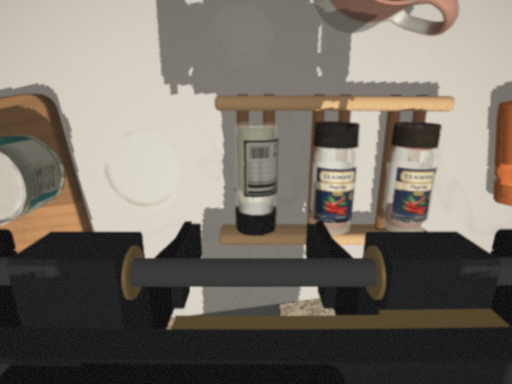

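The wrist view agrees with this: target jar at (256,177) with its cap near, two blue-labelled jars at (335,175) and (411,176). Going down.

```bash
python3 -m jog '[[0.25,0.25,5,0,6],[0.25,0.25,9,0,6],[0.25,0.25,12,0,6],[0.25,0.25,14.2,0,6],[0.25,0.25,14.2,0,6]]' 15
python3 -c "
from h import *
to(.480,-.1268,.026,-.155)"
```

```text
time_s: 3.38
tool_pos: [0.4774, -0.1304, 0.0267]
tool_rot: [-3.132, 0.25, 0.004]
contact_force: [-0.8, 0.3, 0.4]
width: 0.69
t 3.38 tcp [ 0.4774 -0.1304  0.0267] yaw -0.159 tilt [-0.003  0.    -1.   ] q [ 0.63  0.31 -0.51  1.98  0.19  0.91 -1.71] w 6.0 F [-0.8  0.3  0.4]
shift cm [ 0.2  -0.4   0.07] turn -0.2
```

```bash
python3 -m jog '[[0.2,-0.35,0.1,0,6],[0.2,-0.35,0.1,0,6],[0.2,-0.35,0.1,0,3.5],[0.2,-0.35,0.1,0,3.5],[0.2,-0.35,0.1,0,3.5]]' 15
python3 -c "
from h import *
to(.480,-.1268,.026,-.155)"
```

```text
time_s: 4.0
tool_pos: [0.4814, -0.1267, 0.0268]
tool_rot: [3.131, -0.247, 0.0]
contact_force: [-0.1, 0.0, 1.1]
width: 0.463
t 4.0 tcp [ 0.4814 -0.1267  0.0268] yaw -0.157 tilt [ 0.    -0.001 -1.   ] q [ 0.62  0.31 -0.51  1.97  0.19  0.9  -1.72] w 4.03 F [-0.1  0.   1.1]
shift cm [-0.14  0.03  0.08] turn -0.1
```

```bash
python3 -m jog '[[0,0,-2,0,3.5],[0,0,-5,0,3.5],[0,0,-9,0,3.5],[0,0,-13,0,3.5],[0,0,-13,0,3.5]]'
python3 -c "
from h import *
to(.45,.215,.15,3.14)"
```

```text
time_s: 4.62
tool_pos: [0.483, -0.1265, 0.1594]
tool_rot: [3.13, -0.247, 0.008]
contact_force: [0.3, -0.3, -1.2]
width: 0.463
t 4.62 tcp [ 0.483  -0.1265  0.1594] yaw -0.157 tilt [ 0.005 -0.002 -1.   ] q [ 0.67  0.14 -0.54  1.85  0.08  1.17 -1.63] w 4.03 F [ 0.3 -0.3 -1.2]
shift cm [ -8.62 -33.21   0.86] turn 171.1
```

```bash
python3 -m jog '[[-2,-4,0,-10,3.5],[-4,-9,0,-20,3.5],[-5,-14,0,-30,3.5],[-6,-19,0,-40,3.5],[-7,-24,0,-50,3.5]]'
python3 -c "
from h import *
to(.45,.215,.15,3.14)"
```

```text
time_s: 5.25
tool_pos: [0.4489, 0.1231, 0.1556]
tool_rot: [2.94, 1.108, -0.002]
contact_force: [0.3, -0.3, -1.0]
width: 0.461
t 5.25 tcp [0.4489 0.1231 0.1556] yaw 0.721 tilt [-0.001 -0.    -1.   ] q [ 0.43  0.1  -0.82  1.92  0.08  1.16 -1.27] w 4.01 F [ 0.3 -0.3 -1. ]
shift cm [ 6.15 -6.84  0.55] turn -138.6
```

```bash
python3 -m jog '[[2,-2,0.5,-10,3.5],[4,-4,0.5,-20,3.5],[6,-6.8,0.5,-30,3.5],[6.1,-6.8,0.5,-40,3.5],[6.1,-6.8,0.5,-50,3.5]]'
python3 -c "
from h import *
to(.45,.215,.15,3.14)"
```

```text
time_s: 5.88
tool_pos: [0.4504, 0.2135, 0.1503]
tool_rot: [-2.193, -2.247, 0.002]
contact_force: [-0.2, 0.7, -1.3]
width: 0.465
t 5.88 tcp [0.4504 0.2135 0.1503] yaw 1.595 tilt [-0.002 -0.    -1.   ] q [ 0.35  0.23 -0.97  1.84  0.2   1.18 -0.67] w 4.05 F [-0.2  0.7 -1.3]
shift cm [ 0.16 -0.03  0.03] turn -88.5
```

```bash
python3 -m jog '[[0,0,0,-10.5,3.5],[0,0,0,-21,3.5],[0,0,0,-31.5,3.5],[0,0,0,-42,3.5],[0,0,0,-52,3.5]]'
python3 -c "
from h import *
to(.45,.215,.15,3.14)"
```

```text
time_s: 6.5
tool_pos: [0.4506, 0.2129, 0.1504]
tool_rot: [-0.987, -2.981, 0.001]
contact_force: [0.2, -0.1, -0.9]
width: 0.464
t 6.5 tcp [0.4506 0.2129 0.1504] yaw 2.502 tilt [-0.002 -0.    -1.   ] q [ 0.46  0.28 -1.11  1.84  0.27  1.19  0.19] w 4.03 F [ 0.2 -0.1 -0.9]
shift cm [0.17 0.14 0.04] turn -36.6
```

```bash
python3 -m jog '[[0.1,0.1,0,-10,3.5],[0.1,0.1,2,-20,3.5],[0.1,0.1,5,-30,3.5],[0.1,0.1,7.5,-36,3.5],[0.1,0.1,9,-36,3.5]]'
python3 -c "
from h import *
to(.45,.215,.03,3.14)"
```

```text
time_s: 7.12
tool_pos: [0.4499, 0.2142, 0.0595]
tool_rot: [-0.028, -3.139, 0.0]
contact_force: [-0.4, 0.0, -1.3]
width: 0.463
t 7.12 tcp [0.4499 0.2142 0.0595] yaw 3.124 tilt [-0.003 -0.    -1.   ] q [ 0.44  0.46 -1.13  1.92  0.48  1.06  0.65] w 4.03 F [-0.4  0.  -1.3]
shift cm [-0.02  0.08  2.95] turn -0.9
```

```bash
python3 -m jog '[[0,0,1,-1,3.5],[0,0,2,-1,3.5],[0,0,2.6,-1,3.5],[0,0,2.9,-1,3.5],[0,0,3,-1,3.5]]'
python3 -c "
from h import *
to(.45,.215,.03,3.14)"
```

```text
time_s: 7.75
tool_pos: [0.4512, 0.2146, 0.0317]
tool_rot: [0.0, 3.141, -0.0]
contact_force: [-0.7, 0.2, -2.1]
width: 0.466
t 7.75 tcp [0.4512 0.2146 0.0317] yaw 3.141 tilt [ 0. -0. -1.] q [ 0.4   0.51 -1.1   1.94  0.53  1.02  0.63] w 4.05 F [-0.7  0.2 -2.1]
shift cm [0.12 0.04 0.17] turn 0.1
```

```bash
python3 -m jog '[[0,0,0.1,0,3.5],[0,0,0.2,0,3.5],[0,0,0.25,0,3.5],[0,0,0.25,0,4.4],[0,0,0.25,0,4.9]]'
python3 -m jog '[[0,0,0,0,5],[0,0,0,0,5],[0,0,0,0,5],[0,0,0,0,5],[0,0,0,0,5]]'
python3 -c "
from h import *
to(.45,.215,.03,3.14)
s=bot.get_state(); r=cams.read_camera('wrist'); save(r['img'],'pics/w2.png')
for q in('jar','jar_label','jar_cap'): print(q,[(np.round(d['xyz'],4).tolist(),round(d['conf'],2)) for d in landmark_of('wrist',q)])
"
```

```text
time_s: 8.38
tool_pos: [0.4511, 0.2146, 0.0291]
tool_rot: [0.0, 3.141, 0.0]
contact_force: [0.2, -0.4, -0.0]
width: 0.533
time_s: 9.0
tool_pos: [0.451, 0.2145, 0.0291]
tool_rot: [0.0, 3.142, -0.0]
contact_force: [0.2, 0.3, 0.4]
width: 0.573
t 9.0 tcp [0.451  0.2145 0.0291] yaw 3.142 tilt [ 0. -0. -1.] q [ 0.4   0.51 -1.09  1.95  0.53  1.01  0.63] w 4.99 F [0.2 0.3 0.4]
shift cm [ 0.1   0.05 -0.09] turn 0.1
jar []
jar_label []
jar_cap []
```

View pics/w2.png

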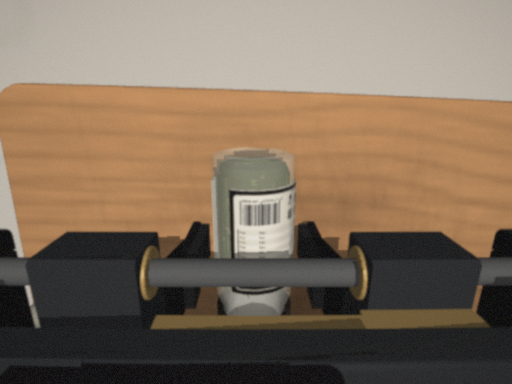

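The jar is on the board with its white back at (262,235), tilted to the right (+y), so the label is down and towards -y. I'll roll it towards +y (tool +y), caged between loose fingers.

```bash
python3 -m jog '[[0,0.5,0,0,5],[0,1.0,0,0,5],[0,1.5,0,0,5],[0,2.0,0,0,5],[0,2.3,0,0,5]]'
python3 -c "
from h import *
to(.45,.267,.03,3.14)
s=bot.get_state(); r=cams.read_camera('wrist'); save(r['img'],'pics/w3.png')
for c in ('scene','top'):
  cams.read_camera(c)
  for q in('jar','jar_label','jar_cap'): print(q,[(np.round(d['xyz'],4).tolist(),round(d['conf'],2)) for d in landmark_of(c,q) if d['xyz'][1]>.15])
"
```

```text
time_s: 9.82
tool_pos: [0.451, 0.238, 0.0291]
tool_rot: [-0.0, 3.142, 0.0]
contact_force: [-0.3, 0.2, -0.6]
width: 0.574
t 9.82 tcp [0.451  0.238  0.0291] yaw -3.141 tilt [ 0.  0. -1.] q [ 0.34  0.53 -1.08  1.92  0.55  1.03  0.58] w 5.0 F [-0.3  0.2 -0.6]
shift cm [ 0.09  2.9  -0.09] turn 0.1
jar [([0.4483, 0.233, 0.0457], 0.64)]
jar_label [([0.4426, 0.2156, 0.044], 0.57)]
jar_cap [([0.5048, 0.2335, 0.0401], 0.49)]
jar [([0.4854, 0.2414, -0.0028], 0.69)]
jar_label []
jar_cap []
```

View pics/w3.png

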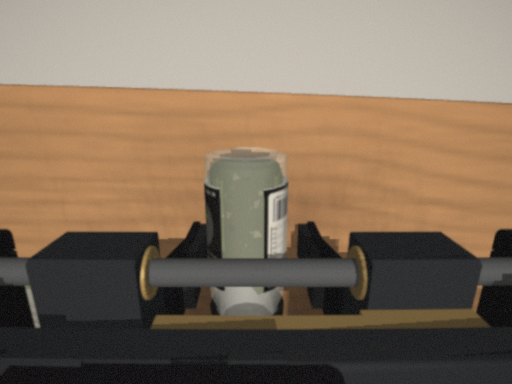

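The jar rolls cleanly: the white back has moved right to (277,230), and the label edge is appearing at left (211,230). About 1.6 rad is left, roughly 32 mm.

```bash
python3 -m jog '[[0,0.6,0,0,5],[0,1.2,0,0,5],[0,1.8,0,0,5],[0,2.3,0,0,5],[0,2.7,0,0,5]]'
python3 -m jog '[[0,0.1,0,0,5],[0,0.2,0,0,5],[0,0.2,0,0,5],[0,0.2,0,0,5],[0,0.2,0,0,5]]'
python3 -c "
from h import *
to(.45,.267,.03,3.14)
s=bot.get_state(); r=cams.read_camera('wrist'); save(r['img'],'pics/w4.png')
for c in ('wrist','scene','top'):
  cams.read_camera(c)
  for q in('jar','jar_label','jar_cap'): print(q,[(np.round(d['xyz'],4).tolist(),round(d['conf'],2)) for d in landmark_of(c,q) if d['xyz'][1]>.15])
"
```

```text
time_s: 10.9
tool_pos: [0.451, 0.265, 0.029]
tool_rot: [0.0, -3.142, 0.0]
contact_force: [-0.8, -0.3, 1.1]
width: 0.577
time_s: 11.52
tool_pos: [0.4511, 0.2664, 0.0291]
tool_rot: [0.001, 3.142, -0.0]
contact_force: [-0.3, -0.5, -0.1]
width: 0.576
t 11.53 tcp [0.4511 0.2664 0.0291] yaw 3.141 tilt [ 0. -0. -1.] q [ 0.26  0.56 -1.07  1.88  0.56  1.04  0.53] w 5.01 F [-0.3 -0.5 -0.1]
shift cm [ 0.11  0.06 -0.09] turn 0.1
jar [([0.4522, 0.2648, 0.0437], 0.72)]
jar_label [([0.4425, 0.2548, 0.0652], 0.58)]
jar_cap []
jar [([0.4484, 0.2633, 0.04], 0.7)]
jar_label [([0.4408, 0.2572, 0.0626], 0.64)]
jar_cap [([0.502, 0.2632, 0.0406], 0.53)]
jar []
jar_label []
jar_cap []
```

View pics/w4.png

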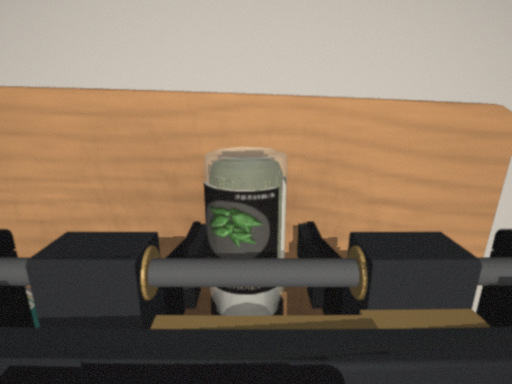

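The label is nearly up: its picture is at (237,226) and the jar's middle at (246,225), so about 0.3 rad (6–7 mm) is left.

```bash
python3 -m jog '[[0,0.3,0,0,5],[0,0.5,0,0,5],[0,0.65,0,0,5],[0,0.7,0,0,5],[0,0.7,0,0,5]]'
python3 -m jog '[[0,-0.2,0,0,5.2],[0,-0.4,0,0,5.2],[0,-0.4,0,0,5.2],[0,-0.4,0,0,5.2],[0,-0.4,0,0,5.2]]'
python3 -c "
from h import *
to(.45,.27,.03,3.14)
s=bot.get_state(); r=cams.read_camera('wrist'); save(r['img'],'pics/w5.png')
for c in ('wrist','scene','top'):
  cams.read_camera(c)
  for q in('jar','jar_label','jar_cap'): print(q,[(np.round(d['xyz'],4).tolist(),round(d['conf'],2)) for d in landmark_of(c,q) if d['xyz'][1]>.15])
"
```

```text
time_s: 12.8
tool_pos: [0.451, 0.2736, 0.0291]
tool_rot: [-0.0, 3.142, -0.0]
contact_force: [0.6, 0.1, 0.5]
width: 0.574
time_s: 13.42
tool_pos: [0.451, 0.2696, 0.0291]
tool_rot: [0.0, 3.142, -0.0]
contact_force: [0.1, -0.6, 0.3]
width: 0.597
t 13.43 tcp [0.451  0.2696 0.0291] yaw 3.142 tilt [ 0. -0. -1.] q [ 0.25  0.56 -1.06  1.88  0.57  1.04  0.53] w 5.19 F [ 0.1 -0.6  0.3]
shift cm [ 0.1   0.04 -0.09] turn 0.1
jar [([0.4527, 0.2725, 0.0429], 0.7)]
jar_label [([0.4425, 0.2704, 0.065], 0.96)]
jar_cap []
jar [([0.4506, 0.2707, 0.0421], 0.67)]
jar_label [([0.442, 0.2687, 0.0653], 0.57)]
jar_cap [([0.5036, 0.269, 0.0446], 0.52)]
jar []
jar_label [([0.5522, 0.3484, 0.0207], 0.73)]
jar_cap []
```

View pics/w5.png

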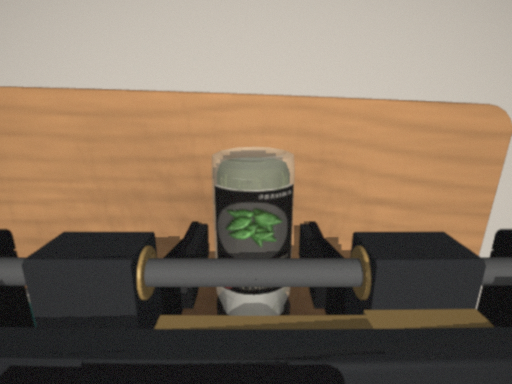

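The label is up, with its picture centred at (253,226) against the jar at (254,225). The landmarks put it within about 0.1 rad. The jar is resting with the fingers clear, so I'll re-grip and lift.

```bash
python3 -m jog '[[0,0,0,0,5.2],[0,0.05,0,0,4.5],[0,0.05,0,0,3.5],[0,0.05,0,0,3.5],[0,0.05,0,0,3.5]]' 15
python3 -m jog '[[0,0,-1,0,3.5],[0,0,-4,0,3.5],[0,0,-8,0,3.5],[0,0,-13,0,3.5],[0,0,-13,0,3.5]]'
python3 -c "
from h import *
to(.4795,-.1265,.16,2.986)"
```

```text
time_s: 14.7
tool_pos: [0.4511, 0.27, 0.0291]
tool_rot: [0.0, 3.142, -0.0]
contact_force: [0.1, -0.3, 0.1]
width: 0.465
time_s: 15.32
tool_pos: [0.4524, 0.2715, 0.1628]
tool_rot: [-0.0, 3.136, 0.003]
contact_force: [1.0, 1.4, -2.3]
width: 0.463
t 15.32 tcp [0.4524 0.2715 0.1628] yaw -3.142 tilt [ 0.005  0.002 -1.   ] q [ 0.38  0.39 -1.21  1.76  0.39  1.26  0.65] w 4.03 F [ 1.   1.4 -2.3]
shift cm [ -2.71 -39.8    0.21] turn 8.9
```

```bash
python3 -m jog '[[0,-4,0,2,3.5],[-0.5,-9,0,4,3.5],[-1,-14,0,6,3.5],[-1.5,-19,0,8,3.5],[-2,-24,0,9,3.5]]'
python3 -c "
from h import *
to(.4795,-.1265,.16,2.986)"
```

```text
time_s: 15.95
tool_pos: [0.4705, 0.0281, 0.1586]
tool_rot: [-0.248, -3.131, 0.001]
contact_force: [1.0, -0.4, -1.8]
width: 0.464
t 15.95 tcp [0.4705 0.0281 0.1586] yaw 2.983 tilt [-0.001 -0.001 -1.   ] q [ 0.99  0.21 -1.24  1.89  0.21  1.19  1.1 ] w 4.04 F [ 1.  -0.4 -1.8]
shift cm [ -3.33 -15.13  -0.13] turn -0.2
```

```bash
python3 -m jog '[[-1.3,-5,0,0,3.5],[-2.5,-10,0,0,3.5],[-3.1,-14,0,0,3.5],[-3.3,-15.1,0,0,3.5],[-3.3,-15.1,0,0,3.5]]'
python3 -c "
from h import *
to(.4795,-.1265,.06,2.986)"
```

```text
time_s: 16.58
tool_pos: [0.4796, -0.1242, 0.1586]
tool_rot: [-0.248, -3.131, -0.001]
contact_force: [0.2, -0.0, -2.3]
width: 0.468
t 16.57 tcp [ 0.4796 -0.1242  0.1586] yaw 2.984 tilt [-0.001  0.001 -1.   ] q [ 1.19  0.27 -1.15  1.83  0.26  1.21  1.38] w 4.07 F [ 0.2 -0.  -2.3]
shift cm [-0.03 -0.24  9.86] turn -0.1
```

```bash
python3 -m jog '[[0,-0.2,2,0,3.5],[0,-0.2,5,0,3.5],[0,-0.2,8,0,3.5],[0,-0.2,9.5,0,3.5],[0,-0.2,9.5,0,3.5]]'
python3 -c "
from h import *
to(.4795,-.1265,.028,2.986)
for c in ('wrist','scene','top'):
  cams.read_camera(c)
  for q in('jar','jar_label','jar_cap'): print(c,q,[(np.round(d['xyz'],4).tolist(),round(d['conf'],2)) for d in landmark_of(c,q) if -.16<d['xyz'][1]<-.1])
"
```

```text
time_s: 17.2
tool_pos: [0.4791, -0.1251, 0.0632]
tool_rot: [-0.244, -3.13, -0.002]
contact_force: [0.0, -0.3, -0.2]
width: 0.469
t 17.2 tcp [ 0.4791 -0.1251  0.0632] yaw 2.986 tilt [-0.002  0.001 -1.   ] q [ 1.09  0.4  -1.06  1.93  0.41  1.04  1.27] w 4.08 F [ 0.  -0.3 -0.2]
shift cm [-0.07 -0.13  3.51] turn 0.0
wrist jar [([0.4816, -0.122, 0.0786], 0.96)]
wrist jar_label [([0.4678, -0.1215, 0.0982], 0.73)]
wrist jar_cap []
scene jar [([0.4813, -0.1277, 0.0782], 0.68)]
scene jar_label [([0.4716, -0.1254, 0.1001], 0.58)]
scene jar_cap []
top jar []
top jar_label []
top jar_cap []
```

```bash
python3 -m jog '[[-0.05,-0.1,1,0,3.5],[-0.05,-0.1,2,0,3.5],[-0.05,-0.1,2.8,0,3.5],[-0.05,-0.1,3.3,0,3.5],[-0.05,-0.1,3.4,0,3.5]]'
python3 -m jog '[[0,0,0,0,3.5],[0,0,0.05,0,3.5],[0,0,0.05,0,3.5],[0,0,0.05,0,3.5],[0,0,0.05,0,3.5]]'
python3 -c "
from h import *
to(.4795,-.1265,.0267,2.986)"
```

```text
time_s: 18.42
tool_pos: [0.4799, -0.1271, 0.0297]
tool_rot: [-0.246, -3.132, -0.0]
contact_force: [-0.2, 0.8, -1.0]
width: 0.463
time_s: 19.05
tool_pos: [0.48, -0.1274, 0.0296]
tool_rot: [0.247, 3.132, -0.0]
contact_force: [-0.4, -0.9, -0.3]
width: 0.465
t 19.05 tcp [ 0.48   -0.1274  0.0296] yaw 2.984 tilt [ 0. -0. -1.] q [ 1.05  0.46 -1.01  1.95  0.47  0.99  1.22] w 4.05 F [-0.4 -0.9 -0.3]
shift cm [0.07 0.08 0.29] turn -0.1
```

```bash
python3 -m jog '[[0,0.08,0.05,0,3.5],[0,0.08,0.12,0,3.5],[0,0.08,0.2,0,3.5],[0,0.08,0.26,0,3.5],[0,0.08,0.26,0,3.5]]'
python3 -c "
from h import *
to(.4795,-.1265,.0267,2.986)"
```

```text
time_s: 19.68
tool_pos: [0.4801, -0.1265, 0.0269]
tool_rot: [-0.247, -3.132, 0.0]
contact_force: [-0.7, 0.7, -1.5]
width: 0.463
t 19.68 tcp [ 0.4801 -0.1265  0.0269] yaw 2.984 tilt [-0. -0. -1.] q [ 1.04  0.46 -1.01  1.96  0.47  0.98  1.22] w 4.03 F [-0.7  0.7 -1.5]
shift cm [ 0.06 -0.01  0.02] turn -0.1
```

Now I'll lower it the last fraction, open slowly and check before withdrawing.

```bash
python3 -m jog '[[0,0,0.05,0,3.9],[0,0,0.05,0,4.2],[0,0,0.05,0,4.6],[0,0,0.05,0,5.2],[0,0,0.05,0,6]]' 5
python3 -m jog '[[0,0,0,0,6],[0,0,-2,0,6],[0,0,-5,0,6],[0,0,-9,0,6],[0,0,-13,0,6]]'
python3 -m jog '[[0,0,-1,0,6],[0,0,-1,0,6],[0,0,-1,0,6],[0,0,-1,0,6],[0,0,-1,0,6]]'
python3 -c "
from h import *
to(.4795,-.1265,.0267,2.986)
for c in ('scene','wrist'):
  r=cams.read_camera(c)
  if c=='wrist': save(r['img'],'pics/w6.png')
  for q in('jar','jar_label','jar_cap'): print(c,q,[(np.round(d['xyz'],4).tolist(),round(d['conf'],2)) for d in landmark_of(c,q)])
"
```

```text
time_s: 20.3
tool_pos: [0.4801, -0.1265, 0.0265]
tool_rot: [0.247, 3.132, -0.0]
contact_force: [0.7, 0.3, 0.4]
width: 0.635
time_s: 20.92
tool_pos: [0.4802, -0.1261, 0.1589]
tool_rot: [0.245, 3.131, -0.0]
contact_force: [1.1, -1.5, -0.6]
width: 0.688
time_s: 21.55
tool_pos: [0.4798, -0.1263, 0.1659]
tool_rot: [-0.246, -3.131, -0.001]
contact_force: [0.5, 0.1, 0.3]
width: 0.691
t 21.55 tcp [ 0.4798 -0.1263  0.1659] yaw 2.985 tilt [-0.001  0.001 -1.   ] q [ 1.2   0.26 -1.15  1.82  0.25  1.22  1.39] w 6.02 F [0.5 0.1 0.3]
shift cm [ 0.02 -0.03 13.92] turn -0.1
scene jar [([0.461, -0.275, 0.0407], 0.78), ([0.4552, -0.5443, 0.0231], 0.64), ([0.4613, -0.3991, 0.0268], 0.55), ([0.4783, -0.125, 0.0433], 0.54)]
scene jar_label [([0.4742, -0.1249, 0.062], 0.88), ([0.4732, -0.3863, -0.0009], 0.82), ([0.465, -0.5573, 0.0045], 0.73)]
scene jar_cap [([0.4081, -0.3989, 0.0199], 0.8), ([0.5321, -0.1351, 0.0419], 0.51), ([0.4613, -0.4978, 0.0202], 0.49)]
wrist jar [([0.481, -0.1223, 0.0413], 0.89), ([0.4695, -0.2005, 0.0406], 0.83), ([0.4555, -0.2779, 0.0387], 0.79)]
wrist jar_label [([0.4682, -0.1217, 0.063], 0.8), ([0.4701, -0.3865, 0.0024], 0.78)]
wrist jar_cap [([0.5301, -0.133, 0.0388], 0.68)]
```

View pics/w6.png

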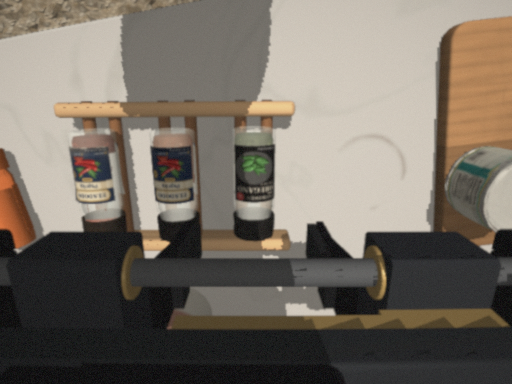

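The jar lies in its lane at (254,185) with the label up and the cap on the same side as the other two. The robot is clear of it and all the checks agree, so I'm handing in.

```bash
python3 -c "
from h import *
print(bot.hand_in())"
```

```text
the job is handed in; nothing more can be done
None
```

The jar with the black and green label is back in its own lane, label up and with its cap towards the rack's +x end like the other two. I handed the job in at about 21.7 s. The hand-in gives no verdict, so this rests on my own checks.

- **What I did:** I lifted the jar out and turned it half round about the vertical with the label staying down. I laid it on the board and let go, then rolled it about 55 mm towards +y between loosely open fingers until the label was up. After it had rested, I gripped it again and laid it back in the lane.
- **On the board:** the networks put the label within about 0.1 rad of straight up before I took the jar again.
- **In the rack:** the jar's middle is at about (0.480, -0.124, 0.042), within a few mm of the lane's middle. The label point is at z ≈ 0.062–0.063, on top. The cap is at about (0.531, -0.134), on the +x side.
- **Other things:** the other two jars read within a few mm of where they started. The tin, the garlic and the mug I did not measure again, but nothing in the moves or forces suggested I touched them. The gripper was 12 cm clear at the end.
- **Disagreements:** the top camera could not find the jar while the arm was over it. The scene and wrist cameras differed by about 3–6 mm, which is close to the networks' stated error.

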